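# Put the kettle on: start the right zone of an induction hob

### The job

Put the kettle on: on the induction hob, lightly press the red power key, then the zone key for the side the kettle is standing on, then the plus key, giving each a brief press with the fingertips and letting it come back up before the next. Press no other key, and do not pick up or shift the kettle, the saucepan or anything else on the worktop.

Things in the scene. Friction and masses are not known exactly. Their poses are not given: they have to be found in the camera images.
- hob: two-zone induction hob, flat black glass top, 370 (x) x 600 (y) x 65 mm high, immovable. Origin: centre of underside; +x away from the operator (robot), +y to his left. Round 200 mm zones centred at x +55, y +150 (left) and y -150 mm (right). Along the near edge, x -150 mm, a row of six round spring keys, 28 mm across, 90 mm apart, 9 mm proud of the glass (tops at z 74 mm)
- key_lock_top (a point): centre of the top face of the child-lock key (1st from the left, grey, white padlock); at hob x -150, y +225 mm, 74 mm above the worktop when up; goes down with the key
- key_lock (a joint): travel of the child-lock key in m: 0 up, 0.007 fully down; springs back. It registers when it is at least 0.002 down for about 0.1 s, which takes about 4 N (4 mm: 7 N); on its stop, at 7 mm, 11 N, it need never be: more than 25 N is too hard
- key_left_top (a point): centre of the top face of the left zone key (2nd from the left, grey, two small white circles of which the left one is filled: selects the left-hand zone (hob +y)); at hob x -150, y +135 mm, 74 mm above the worktop when up; goes down with the key
- key_left (a joint): travel of the left zone key in m: 0 up, 0.007 fully down; springs back. It registers when it is at least 0.002 down for about 0.1 s, which takes about 4 N (4 mm: 7 N); on its stop, at 7 mm, 11 N, it need never be: more than 25 N is too hard
- key_minus_top (a point): centre of the top face of the minus key (3rd, grey, white minus); at hob x -150, y +45 mm, 74 mm above the worktop when up; goes down with the key
- key_minus (a joint): travel of the minus key in m: 0 up, 0.007 fully down; springs back. It registers when it is at least 0.002 down for about 0.1 s, which takes about 4 N (4 mm: 7 N); on its stop, at 7 mm, 11 N, it need never be: more than 25 N is too hard
- key_plus_top (a point): centre of the top face of the plus key (4th, grey, white plus); at hob x -150, y -45 mm, 74 mm above the worktop when up; goes down with the key
- key_plus (a joint): travel of the plus key in m: 0 up, 0.007 fully down; springs back. It registers when it is at least 0.002 down for about 0.1 s, which takes about 4 N (4 mm: 7 N); on its stop, at 7 mm, 11 N, it need never be: more than 25 N is too hard
- key_right_top (a point): centre of the top face of the right zone key (5th, grey, two small white circles of which the right one is filled: selects the right-hand zone (hob -y)); at hob x -150, y -135 mm, 74 mm above the worktop when up; goes down with the key
- key_right (a joint): travel of the right zone key in m: 0 up, 0.007 fully down; springs back. It registers when it is at least 0.002 down for about 0.1 s, which takes about 4 N (4 mm: 7 N); on its stop, at 7 mm, 11 N, it need never be: more than 25 N is too hard
- key_power_top (a point): centre of the top face of the power key (6th, at the right-hand end, red, white power sign); at hob x -150, y -225 mm, 74 mm above the worktop when up; goes down with the key
- key_power (a joint): travel of the power key in m: 0 up, 0.007 fully down; springs back. It registers when it is at least 0.002 down for about 0.1 s, which takes about 4 N (4 mm: 7 N); on its stop, at 7 mm, 11 N, it need never be: more than 25 N is too hard
- kettle: stove-top kettle of bright steel, 190 mm diameter, 225 mm high to the top of its black arched handle, spout along its +x (tip 145 mm from the axis); stands upright on one of the two zones, either one. Origin: centre of its underside. Bystander: stays where it is
- saucepan: dark grey saucepan, 180 mm diameter, 147 mm high with its glass lid and black lid knob, black long handle along its +x to 260 mm from the axis; stands on the other zone. Origin: centre of its underside. Bystander
- cup0: dark brown cup, 84 mm across the mouth, 72 mm high, handle to its +y, on a saucer on the tray at the left of the worktop; origin centre of underside. Bystander
- saucer0: dark brown saucer, 120 mm across, 11 mm high, under a cup; origin centre of underside. Bystander
- cup1: dark brown cup, 84 mm across the mouth, 72 mm high, handle to its +y, on a saucer on the tray at the left of the worktop; origin centre of underside. Bystander
- saucer1: dark brown saucer, 120 mm across, 11 mm high, under a cup; origin centre of underside. Bystander
- cafetiere: steel cafetiere, 103 mm diameter, 231 mm high, handle to its +y, right of the hob; origin centre of underside. Bystander
- milk_jug: small steel milk jug, 80 mm diameter, 98 mm high, handle to its +y, right of the hob; origin centre of underside. Bystander

How it is judged:
On the way, in this order (a step that is already met when the one before it is completed fails the run):
1. the power key is pressed, no other (value of joint key_power above 0.002 m and value of joint each of key_lock, key_left, key_minus, key_plus, key_right below 0.001 m), for 0.1 s.
2. then the zone key of the side the kettle stands on, no other (((y of kettle in the frame of hob above 0 m and value of joint key_left above 0.002 m and value of joint each of key_lock, key_minus, key_plus, key_right, key_power below 0.001 m) or (y of kettle in the frame of hob below 0 m and value of joint key_right above 0.002 m and value of joint each of key_lock, key_left, key_minus, key_plus, key_power below 0.001 m))), for 0.1 s.
3. then the plus key, no other (value of joint key_plus above 0.002 m and value of joint each of key_lock, key_left, key_minus, key_right, key_power below 0.001 m), for 0.1 s.
At the end, for the whole second after the job is handed in: all six keys are back up (within 1 mm), and kettle, saucepan, cups, saucers, cafetiere and milk jug stand within 15 mm of where they began, kettle and saucepan upright (within 0.1 rad) and still (value of joint each of key_lock, key_left, key_minus, key_plus, key_right, key_power below 0.001 m and distance of each of kettle, saucepan, cup0, cup1, saucer0, saucer1, cafetiere, milk_jug from where it was at the start of the episode below 0.015 m and angle between each of kettle, saucepan's own z axis and vertical below 0.1 rad and linear speed of kettle below 0.02 m/s); the robot touches nothing.
It fails at once if the child-lock or minus key is pressed (2 mm or more) (value of joint any of key_lock, key_minus above 0.002 m).
It fails at once if the zone key of the saucepan's side is pressed (2 mm or more) ((y of kettle in the frame of hob above 0 m and value of joint key_right above 0.002 m) or (y of kettle in the frame of hob below 0 m and value of joint key_left above 0.002 m)).
It fails at once if the hob or a key is pressed with more than 25 N (contact force between hob and the fingers above 25 N).
It fails at once if the arm or the gripper's body, not the fingers, presses on the hob or a key (over 2 N) (contact force between hob and the arm above 2 N).
It fails at once if the kettle, the saucepan, a cup, a saucer, the cafetiere or the milk jug is lifted, carried or shifted by more than 15 mm (distance of any of kettle, saucepan, cup0, cup1, saucer0, saucer1, cafetiere, milk_jug from where it was at the start of the episode above 0.015 m).
It also fails if it takes over 42 s, if anything falls off the work surface, if the arm or the gripper's body presses on something with over 40 N, if the wrist force passes 120 N, or if a joint passes its speed limit or range.

### The arm

A 6-joint arm with a two-finger parallel gripper is mounted at the origin on the work surface. World frame = base frame: x ahead of the robot, y to its left, z up, the work surface at z = 0. Lengths are in m, angles in rad, forces in N, time in s.
With the tool pointing down it reaches from about 0.25 to 0.775 m from the base axis. Payload 4 kg.
Tool frame: the origin (TCP) lies midway between the tips of the shut fingers; the grasp point (between the pads) lies 19 mm behind it; z points along the fingers, y is the direction in which the jaws open and shut (so a half turn about z gives the same grasp; the last joint's range is limited). The gripper opens to 94 mm and grips with 3 to 60 N. Pads are 16 mm wide; open, the fingers measure 119 mm over their backs; the gripper's body (75 mm by 177 mm) begins 78 mm behind the grasp point.
Start: joints at [1.044, 0.087, 1.371, -0, 1.684, -0.103], TCP at [0.226, 0.501, 0.206] pointing down, gripper open.
Joint ranges: [-3.1, 3.1], [-0.76, 2.03], [0.27, 2.55], [-1.08, 4.22], [0.17, 2.65], [-2.57, 2.57]. Speed limits (rad/s): [2.79, 2.79, 3.14, 3.14, 3.14, 3.14].

### API

Orientations are given as [roll, pitch, yaw] about the fixed x, y, z axes, in that order (R = Rz(yaw) Ry(pitch) Rx(roll)).
In Python, from bench import robot gives the robot as it stands.
- The arm moves only by the tool drive_tool, never from a script. Its argument "series" is a list that holds one entry, the list of rows, each a list of 7 numbers: the turn, a rotation vector about the tool's x, y, z in rad, then the shift along the tool's x, y, z in cm, then the opening in per cent of the stroke, from 0 (shut) to 100 (fully open). In form: [[[rx, ry, rz, tx, ty, tz, fingers], ...]]. A call has 1 to 20 rows; each row is the pose to reach, as a shift and turn from the pose measured when the call began, along the tool's axes at that moment; what a row does not reach only later rows make up. A row lasts 1/10 s, in which the tool goes at most 50 mm and 8.59 degrees, less where a joint would pass 70% of its speed; a pose out of reach is approached as far as the arm can. A call with a gripper value outside its range is refused whole. The fingers move at their own pace and stop on an object; the grip force is fixed at half the most. Time passes only in rows, so rows that repeat a pose let the fingers close. It gives the time, the measured TCP pose, the force and the opening at its end, in the units of the state.
- robot.get_obs(): the state, without advancing time (a new reading comes with each control period).
- robot.snapshot(name): name is "side" or "top" or "wrist"; returns a dict with "img" (420x560x3 uint8, blue, green, red), "depth" (420x560 float32, m along the optical axis (not along the pixel's ray), 0 where there is no reading), "vertical_fov" (degrees; the focal length in pixels is half the picture's height over the tangent of half this angle, whatever the lens; pixels are square), "cx", "cy" (the principal point, pixels), "rvec" (rotation vector, rad) and "tvec" (3), from world to camera coordinates, as OpenCV has them. Camera axes: x right, y down, z forward; pixel columns grow to the right and rows downward; lengths in m; the calibration is good to about 2 mm. A picture is of the moment at which its call begins.
- robot.close_job(): hands the job in, once; it reports no verdict.
The state is a dict: "time": time; "joint_positions": joint angles; "qvel": joint speeds; "joint_torque": joint torques, N m; "tool_pos": TCP position; "ee_rot": TCP orientation; "wrist_force": force on the tool from outside, world axes, zero at the start; "wrist_torque": the same for the moment, N m; "width": finger opening in m.
Only numpy, scipy, OpenCV 4.12 (cv2) and the standard library are available. Lean on these libraries where they do the work, as an engineer would, in place of code of your own. Each camera call takes 0.05 s, during which the arm holds its last target.

## Working session

There is one attempt and no reset: what is moved stays moved. The work goes in short steps, Python scripts to look and compute and a tool call to move; the robot and the scene stay as the last step left them, time stands still between calls to the robot, and variables do not carry over. Pictures are saved under pics/ and viewed, and the job is handed in when it is done.

Besides the shell and the picture viewer there is one more tool, called after "Call:" as name(argument=value, ...), one argument or row to a line, values as JSON. drive_tool: Moves the arm, as the interface text tells. Its arguments: {"type":"object","properties":{"series":{"type":"array","items":{"type":"array","items":{"type":"array","items":{"type":"number"}}}}},"required":["series"]}

```bash
mkdir -p pics; python3 - <<'E'
from bench import robot
import cv2,pickle
print(robot.get_obs())
for n in ("side","top"):
    s=robot.snapshot(n); cv2.imwrite(f"pics/{n}0.png",s["img"]); pickle.dump(s,open(n+".pkl","wb")); print(n,s["tvec"],s["rvec"],s["vertical_fov"],s["cx"],s["cy"])
E
```

```text
{'time': 0.0, 'joint_positions': array([ 1.04386229e+00,  8.79499066e-02,  1.37222177e+00,  7.27087613e-06,
        1.68360385e+00, -1.03108571e-01]), 'qvel': array([ 0.00019805,  0.00076083, -0.00145912, -0.00085255, -0.00091516,
       -0.00016482]), 'joint_torque': array([-5.49281776e-04, -3.40175843e+01, -3.02426147e+01,  7.16982409e-02,
        3.27607873e-02, -1.10766680e-04]), 'tool_pos': array([0.22592019, 0.50086401, 0.20432345]), 'ee_rot': array([-3.13942212e+00, -2.31861858e-04,  2.71776775e+00]), 'wrist_force': array([ 0.41454198, -0.09521547,  0.39519   ]), 'wrist_torque': array([-0.02659306,  0.01667382,  0.03164629]), 'width': 0.09412543455209137}
side [-0.5886964   0.11890235  1.39196415] [ 2.26880236 -0.23853314  0.09254637] 55.76961101958678 277.50535108414033 205.99144926272749
top [0.01481961 0.57969493 1.73234431] [ 2.16369931 -2.19686735  0.10013465] 49.57505411899402 278.37569344214654 205.3397155421194
```

View pics/top0.png

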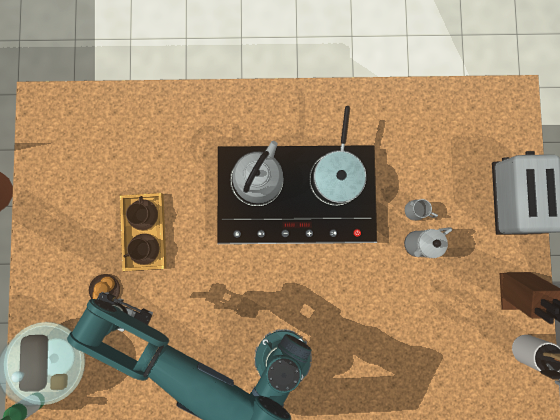

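View pics/side0.png

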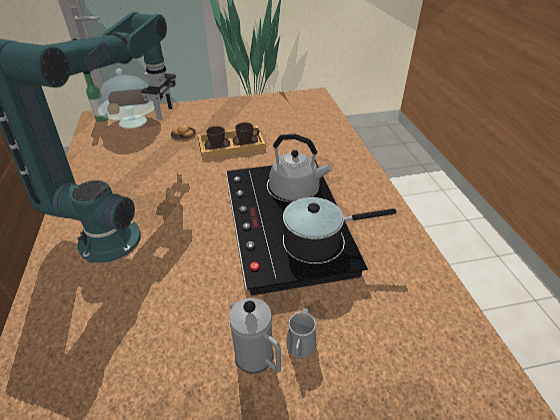

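The kettle stands on the left zone and the saucepan on the right. In the top view the keys lie along row ~233: left (261), plus (309) and power (357, red). I'll enlarge that strip.

```bash
python3 - <<'E'
import cv2
a=cv2.imread("pics/top0.png")[215:250,215:385]; cv2.imwrite("pics/ct.png",cv2.resize(a,None,fx=4.7,fy=4.7,interpolation=cv2.INTER_CUBIC))
a=cv2.imread("pics/side0.png")[165:285,220:280]; cv2.imwrite("pics/cs.png",cv2.resize(a,None,fx=5,fy=5,interpolation=cv2.INTER_CUBIC))
E
```

```text
(no output)
```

View pics/ct.png

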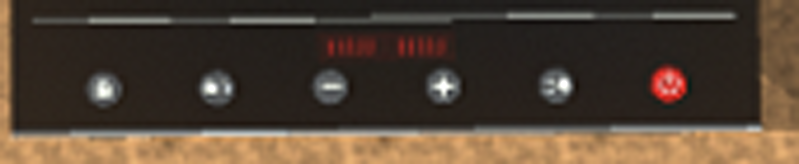

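View pics/cs.png

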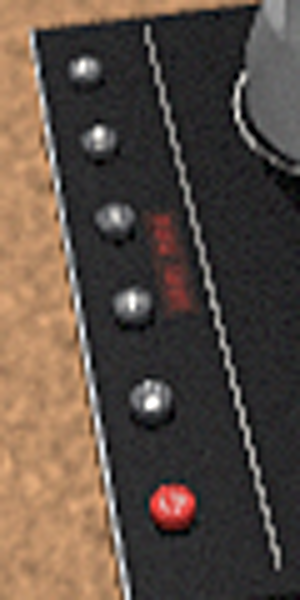

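```bash
cat >h.py <<'E'
import numpy as np,cv2,pickle
from scipy.spatial.transform import Rotation as Ro
def plane(s,px,z):
    f=210/np.tan(np.radians(s["vertical_fov"]/2)); R=cv2.Rodrigues(np.array(s["rvec"]))[0]; C=-R.T@np.array(s["tvec"])
    d=R.T@np.array([(px[0]-s["cx"])/f,(px[1]-s["cy"])/f,1]); return C+d*(z-C[2])/d[2]
E
python3 - <<'E'
from h import *
t=pickle.load(open("top.pkl","rb")); s=pickle.load(open("side.pkl","rb"))
ct=[(104,88),(217,88),(330,87),(443,86),(556,86),(668,84)]; cs=[(86,68),(100,138),(116,216),(133,302),(152,398),(173,503)]
for a,b in zip(ct,cs):
    pa=((a[0]+.5)/4.7-.5+215,(a[1]+.5)/4.7-.5+215); pb=((b[0]+.5)/5-.5+220,(b[1]+.5)/5-.5+165)
    print(plane(t,pa,.074).round(4),plane(s,pb,.074).round(4))
    u,v=map(round,pa); print(t["depth"][v,u])
E
```

```text
[0.4731 0.1634 0.074 ] [0.475  0.1623 0.074 ]
1.7000012
[0.4717 0.0737 0.074 ] [0.4742 0.0738 0.074 ]
1.695672
[ 0.4711 -0.0161  0.074 ] [ 0.4737 -0.0164  0.074 ]
1.7013879
[ 0.4705 -0.106   0.074 ] [ 0.4727 -0.1066  0.074 ]
1.7011656
[ 0.4692 -0.1959  0.074 ] [ 0.4717 -0.1976  0.074 ]
1.6954162
[ 0.4694 -0.2851  0.074 ] [ 0.4709 -0.2871  0.074 ]
1.6946969
```

```bash
cat >>h.py <<'E'
def row(p,yaw=np.pi):
    from bench import robot
    o=robot.get_obs(); R0=Ro.from_euler('xyz',o["ee_rot"]); R1=Ro.from_euler('xyz',[np.pi,0,yaw])
    return (R0.inv()*R1).as_rotvec().round(4),(R0.inv().apply(np.array(p)-o["tool_pos"])*100).round(2)
E
python3 -c "
from h import *
print(row([.47,-.286,.13]),row([.47,-.286,.2]),row([.35,.1,.2]))"
```

```text
(array([-0.0019, -0.0006, -0.4237]), array([-54.61, -61.68,   7.55])) (array([-0.0019, -0.0006, -0.4237]), array([-54.6 , -61.7 ,   0.55])) (array([-0.0019, -0.0006, -0.4237]), array([-27.79, -31.45,   0.5 ]))
```

Call:
drive_tool(
  series=[
    [[0,0,-0.15,-5,-5.6,0.1,0],[-0.002,0,-0.3,-9,-10,0.2,0],[-0.002,-0.001,-0.424,-14,-15.8,0.3,0],[-0.002,-0.001,-0.424,-18,-20.3,0.4,0],[-0.002,-0.001,-0.424,-22,-24.9,0.5,0],[-0.002,-0.001,-0.424,-26,-29.4,0.5,0],[-0.002,-0.001,-0.424,-30,-33.9,0.5,0],[-0.002,-0.001,-0.424,-34,-38.4,0.5,0],[-0.002,-0.001,-0.424,-38,-43,0.5,0],[-0.002,-0.001,-0.424,-42,-47.5,0.5,0],[-0.002,-0.001,-0.424,-46,-52,0.5,0],[-0.002,-0.001,-0.424,-50,-56.5,0.5,0],[-0.002,-0.001,-0.424,-53,-60,0.5,0],[-0.002,-0.001,-0.424,-54.6,-61.7,0.5,0],[-0.002,-0.001,-0.424,-54.6,-61.7,0.5,0],[-0.002,-0.001,-0.424,-54.6,-61.7,0.5,0],[-0.002,-0.001,-0.424,-54.6,-61.7,0.5,0],[-0.002,-0.001,-0.424,-54.6,-61.7,0.5,0],[-0.002,-0.001,-0.424,-54.6,-61.7,0.5,0],[-0.002,-0.001,-0.424,-54.6,-61.7,0.5,0]],
  ],
)

```text
time: 2.1
tool_pos: [0.4697, -0.2849, 0.2004]
ee_rot: [3.141, -0.0, -3.14]
wrist_force: [0.7, 0.2, 0.1]
width: 0.0002
```

```bash
python3 - <<'E'
from h import *
from bench import robot
print(row([.4705,-.286,.095]),robot.get_obs()["tool_pos"])
a=[robot.snapshot(n)["img"] for n in ("wrist","side")]
cv2.imwrite("pics/w1.png",a[0]); cv2.imwrite("pics/s1.png",a[1])
E
```

```text
(array([ 0.0008, -0.    ,  0.0012]), array([-0.08, -0.12, 10.54])) [ 0.4696542  -0.28486106  0.20039818]
```

View pics/w1.png

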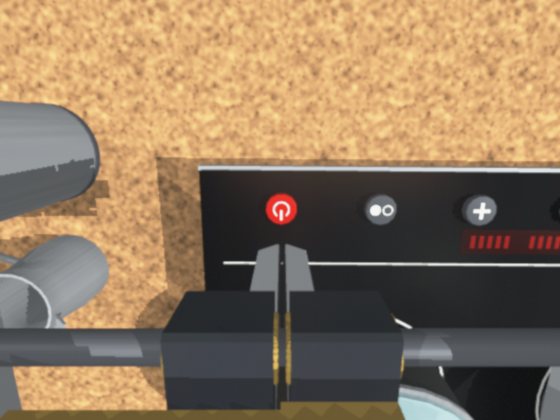

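View pics/s1.png

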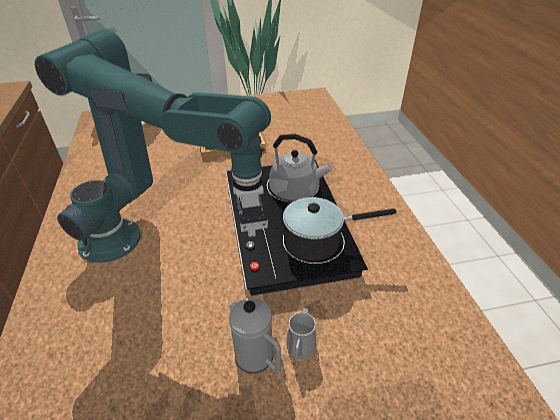

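The power key sits at (281,208) in the wrist view, in line with the fingertips (column ~282). The saucepan, cafetière and jug are clear. Descending to hover.

Call:
drive_tool(
  series=[
    [[0.001,0,0.001,-0.1,-0.1,3,0],[0.001,0,0.001,-0.1,-0.1,6,0],[0.001,0,0.001,-0.1,-0.1,9,0],[0.001,0,0.001,-0.1,-0.1,10.5,0],[0.001,0,0.001,-0.1,-0.1,11.5,0],[0.001,0,0.001,-0.1,-0.1,11.5,0],[0.001,0,0.001,-0.1,-0.1,11.5,0],[0.001,0,0.001,-0.1,-0.1,11.5,0]],
  ],
)

```text
time: 3.0
tool_pos: [0.4719, -0.2864, 0.0878]
ee_rot: [-3.139, 0.003, -3.141]
wrist_force: [0.4, 0.3, 0.3]
width: 0.0004
```

```bash
python3 - <<'E'
from h import *
from bench import robot
print(row([.4705,-.286,.07]),robot.get_obs()["tool_pos"],robot.get_obs()["wrist_force"])
a=[robot.snapshot(n)["img"] for n in ("wrist","side")]
cv2.imwrite("pics/w2.png",a[0]); cv2.imwrite("pics/s2.png",cv2.resize(a[1][180:290,200:320],None,fx=5,fy=5))
E
```

```text
(array([-0.0031,  0.0035,  0.0009]), array([0.15, 0.05, 1.78])) [ 0.47191923 -0.286406    0.08780037] [0.38626313 0.25393055 0.27319972]
```

View pics/w2.png

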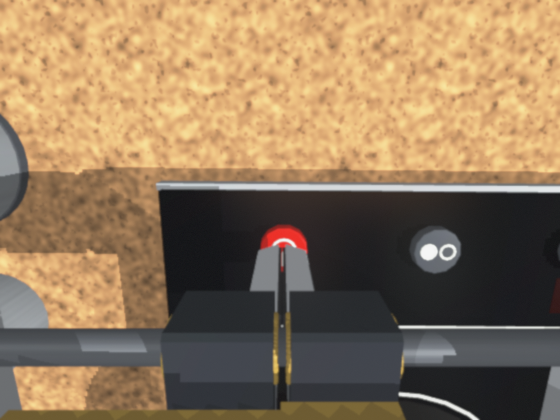

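View pics/s2.png

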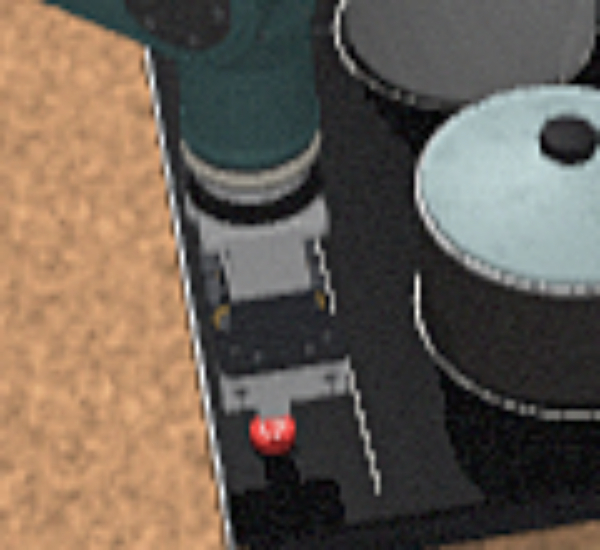

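Fingertips sit over the power key (285,245 in wrist view). Press in small steps.

Call:
drive_tool(
  series=[
    [[-0.003,0.003,0.001,0.1,0,0.5,0],[-0.003,0.003,0.001,0.1,0,1.0,0],[-0.003,0.003,0.001,0.1,0,1.3,0],[-0.003,0.003,0.001,0.1,0,1.5,0],[-0.003,0.003,0.001,0.1,0,1.6,0],[-0.003,0.003,0.001,0.1,0,1.6,0]],
  ],
)

```text
time: 3.7
tool_pos: [0.4705, -0.2863, 0.0718]
ee_rot: [3.141, -0.0, 3.141]
wrist_force: [-1.6, 2.0, 4.6]
width: 0.0005
```

Call:
drive_tool(
  series=[
    [[0,0,0,0,0,0.1,0],[0,0,0,0,0,0.2,0],[0,0,0,0,0,0.2,0],[0,0,0,0,0,0.2,0]],
  ],
)

```text
time: 4.1
tool_pos: [0.4705, -0.2863, 0.0706]
ee_rot: [3.141, -0.0, 3.141]
wrist_force: [-2.4, 1.5, 5.7]
width: 0.0006
```

Call:
drive_tool(
  series=[
    [[0,0,0,0,0,0.1,0],[0,0,0,0,0,0.15,0],[0,0,0,0,0,0.15,0]],
  ],
)

```text
time: 4.4
tool_pos: [0.4706, -0.2863, 0.07]
ee_rot: [-3.141, 0.0, 3.141]
wrist_force: [-3.5, 1.9, 7.2]
width: 0.0003
```

```bash
python3 - <<'E'
from h import *
from bench import robot
o=robot.get_obs();print(row([.473,.0737,.13]),o["tool_pos"],o["wrist_force"])
s=robot.snapshot("wrist");cv2.imwrite("pics/w3.png",s["img"])
E
```

```text
(array([-0.0001,  0.    , -0.0001]), array([-0.24, 36.  , -6.  ])) [ 0.47055979 -0.28628278  0.07003633] [-3.52065509  1.93022113  7.15495243]
```

View pics/w3.png

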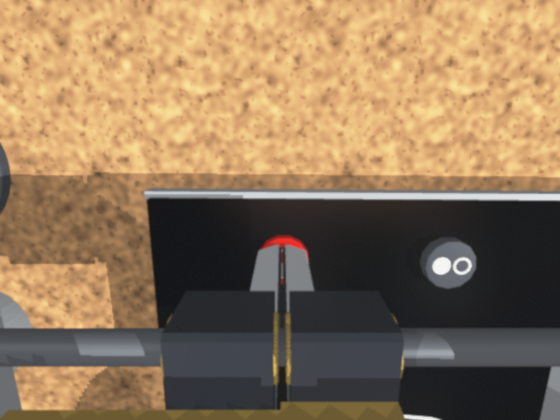

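Power is about 4 mm down at 7.2 N (key at 285,240). Lifting and moving over to the left zone key.

Call:
drive_tool(
  series=[
    [[0,0,0,0,0,-2,0],[0,0,0,0,0,-5,0],[0,0,0,-0.1,1,-6,0],[0,0,0,-0.2,5,-6,0],[0,0,0,-0.2,10,-6,0],[0,0,0,-0.2,14,-6,0],[0,0,0,-0.2,18,-6,0],[0,0,0,-0.2,22,-6,0],[0,0,0,-0.2,26,-6,0],[0,0,0,-0.2,30,-6,0],[0,0,0,-0.2,34,-6,0],[0,0,0,-0.2,36,-6,0],[0,0,0,-0.2,36,-6,0],[0,0,0,-0.2,36,-6,0],[0,0,0,-0.2,36,-6,0],[0,0,0,-0.2,36,-4,0],[0,0,0,-0.2,36,-2,0],[0,0,0,-0.2,36,-2,0],[0,0,0,-0.2,36,-2,0]],
  ],
)

```text
time: 6.35
tool_pos: [0.4725, 0.0728, 0.09]
ee_rot: [-3.141, -0.001, 3.14]
wrist_force: [0.6, -0.3, -0.3]
width: -0.0002
```

```bash
python3 - <<'E'
from h import *
from bench import robot
o=robot.get_obs();print(row([.473,.0737,.07]),o["tool_pos"],o["wrist_force"])
s=robot.snapshot("wrist");cv2.imwrite("pics/w4.png",s["img"])
E
```

```text
(array([-0.0002, -0.0008, -0.0018]), array([-0.05,  0.09,  2.  ])) [0.47249479 0.07282592 0.08997714] [ 0.61365707 -0.29772884 -0.34545032]
```

View pics/w4.png

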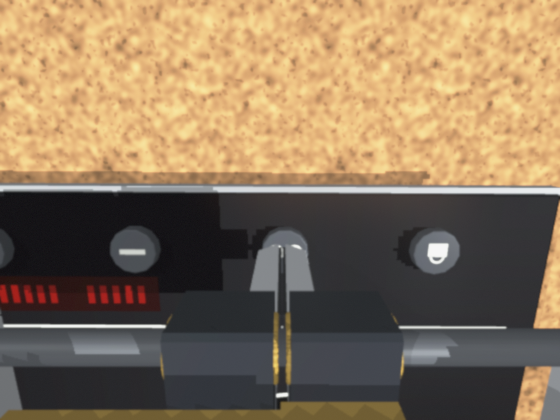

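The fingers are over the key between minus (134,249) and lock (435,249), which is the left zone key at (285,245). Pressing it.

Call:
drive_tool(
  series=[
    [[0,-0.001,-0.002,0,0.1,0.7,0],[0,-0.001,-0.002,0,0.1,1.3,0],[0,-0.001,-0.002,0,0.1,1.6,0],[0,-0.001,-0.002,0,0.1,1.8,0],[0,-0.001,-0.002,0,0.1,2.0,0],[0,-0.001,-0.002,0,0.1,2.1,0],[0,-0.001,-0.002,0,0.1,2.1,0],[0,-0.001,-0.002,0,0.1,2.1,0]],
  ],
)

```text
time: 7.2
tool_pos: [0.4731, 0.074, 0.0707]
ee_rot: [-3.141, 0.002, -3.141]
wrist_force: [-3.5, -1.1, 5.6]
width: 0.0006
```

Call:
drive_tool(
  series=[
    [[0,0,0,0,0,0.1,0],[0,0,0,0,0,0.15,0],[0,0,0,0,0,0.15,0]],
  ],
)

```text
time: 7.5
tool_pos: [0.473, 0.074, 0.0703]
ee_rot: [-3.141, 0.002, -3.141]
wrist_force: [-3.3, -0.3, 6.0]
width: 0.0004
```

```bash
python3 - <<'E'
from h import *
from bench import robot
o=robot.get_obs();print(row([.4718,-.1063,.09]),o["tool_pos"],o["wrist_force"])
E
```

```text
(array([-0.0005,  0.0023,  0.0008]), array([  0.13, -18.03,  -1.96])) [0.4730405  0.07400978 0.07031694] [-3.26047152 -0.31620031  5.98276844]
```

Left key is about 3.5 mm down at 6 N, well past the threshold. Next is plus.

Call:
drive_tool(
  series=[
    [[0,0.002,0,0,0,-2,0],[0,0.002,0,0,0,-5,0],[0,0.002,0,0,-1,-6,0],[0,0.002,0.001,0.1,-5,-6,0],[0,0.002,0.001,0.1,-9,-6,0],[0,0.002,0.001,0.1,-13,-6,0],[0,0.002,0.001,0.1,-16,-6,0],[0,0.002,0.001,0.1,-18,-6,0],[0,0.002,0.001,0.1,-18,-6,0],[0,0.002,0.001,0.1,-18,-6,0],[0,0.002,0.001,0.1,-18,-4,0],[0,0.002,0.001,0.1,-18,-2,0],[0,0.002,0.001,0.1,-18,-2,0],[0,0.002,0.001,0.1,-18,-2,0]],
  ],
)

```text
time: 8.9
tool_pos: [0.472, -0.1051, 0.0903]
ee_rot: [-3.142, -0.001, -3.14]
wrist_force: [0.7, 0.7, 0.5]
width: 0.0006
```

```bash
python3 - <<'E'
from h import *
from bench import robot
o=robot.get_obs();print(row([.4718,-.1063,.07]),o["tool_pos"],o["wrist_force"])
s=robot.snapshot("wrist");cv2.imwrite("pics/w5.png",s["img"])
E
```

```text
(array([-0.    , -0.0005,  0.0013]), array([ 0.01, -0.12,  2.03])) [ 0.47195291 -0.10506219  0.09029186] [0.69220647 0.68116936 0.46515633]
```

View pics/w5.png

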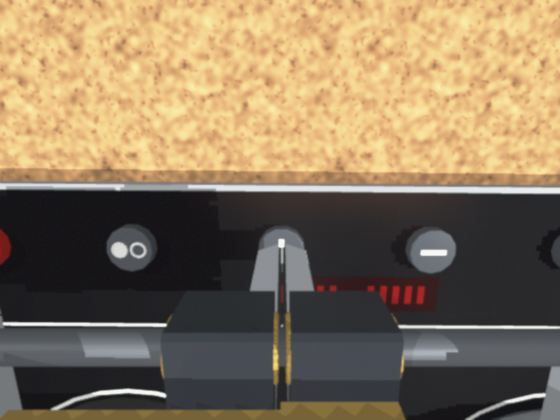

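The fingers are over plus (281,243), between the right zone key (132,249) and minus (432,251). Pressing it.

Call:
drive_tool(
  series=[
    [[0,0,0.001,0,-0.1,0.7,0],[0,0,0.001,0,-0.1,1.3,0],[0,0,0.001,0,-0.1,1.6,0],[0,0,0.001,0,-0.1,1.8,0],[0,0,0.001,0,-0.1,2.0,0],[0,0,0.001,0,-0.1,2.2,0],[0,0,0.001,0,-0.1,2.2,0],[0,0,0.001,0,-0.1,2.2,0],[0,0,0.001,0,-0.1,2.2,0]],
  ],
)

```text
time: 9.85
tool_pos: [0.4725, -0.1064, 0.0703]
ee_rot: [-3.141, 0.001, -3.142]
wrist_force: [-3.0, 1.6, 7.0]
width: 0.0006
```

Plus is about 4 mm down at 7 N. Lifting clear.

Call:
drive_tool(
  series=[
    [[0,0,0,0,0,-2,0],[0,0,0,0,0,-5,0],[0,0,0,0,0,-9,0],[0,0,0,2,0,-13,0],[0,0,0,5,0,-13,0],[0,0,0,8,0,-13,0],[0,0,0,8,0,-13,0],[0,0,0,8,0,-13,0],[0,0,0,8,0,-13,0],[0,0,0,8,0,-13,0]],
  ],
)

```text
time: 10.85
tool_pos: [0.393, -0.1063, 0.1998]
ee_rot: [-3.141, 0.001, -3.141]
wrist_force: [-0.2, 0.6, -0.0]
width: 0.0005
```

```bash
python3 - <<'E'
from h import *
from bench import robot
o=robot.get_obs();print(o["time"],o["tool_pos"],o["wrist_force"])
s=robot.snapshot("side");cv2.imwrite("pics/s6.png",s["img"])
w=robot.snapshot("wrist");cv2.imwrite("pics/w6.png",w["img"])
E
```

```text
10.85 [ 0.39299663 -0.10633966  0.19977942] [-0.21370662  0.56586041 -0.01380869]
```

View pics/s6.png

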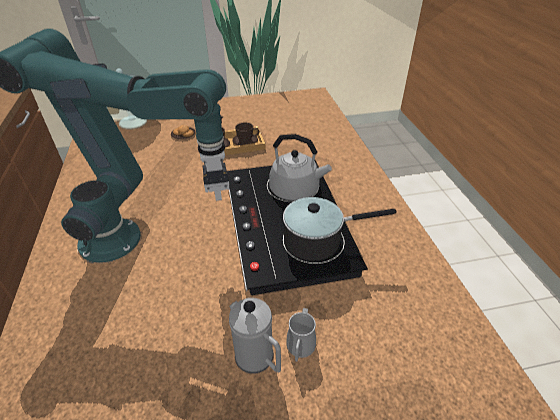

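View pics/w6.png

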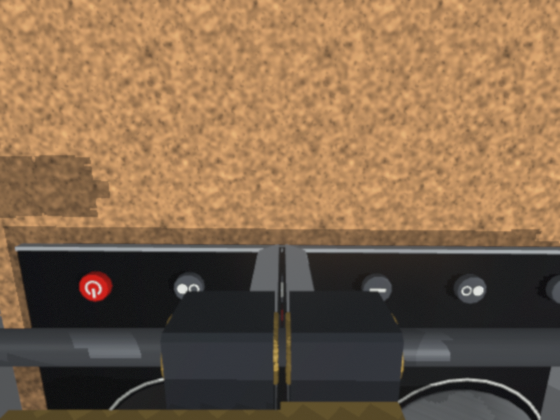

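The side view shows all six keys up and the kettle (295,175), saucepan (313,230), cafetière and jug where they began. The arm is clear of the hob.

```bash
python3 -c "
from bench import robot
print(robot.close_job())"
```

```text
the job is handed in; nothing more can be done
None
```

The kettle stands on the left zone, so I pressed power, then the left zone key, then plus, lifting the fingers clear after each. I then backed the arm away and handed the job in at about 11 s of the 42 s allowed.

| Key | Travel (approx.) | Vertical force |
|---|---|---|
| Power | 4 mm | 7.2 N |
| Left zone | 3.5 mm | 6.0 N |
| Plus | 4 mm | 7.0 N |

I worked the travels out from the measured fingertip height and the force, because the key joints can't be read directly. Each press was well past the 2 mm point, and the highest readings were far below 25 N.

In the last side picture the keys look up. The kettle, saucepan, cafetière and milk jug look unmoved; I compared these by eye, not by measurement. One cup and part of the tray were hidden behind the gripper, so I didn't see those at the end. The last wrist force reading was near zero, within the noise, so the robot was touching nothing. No check failed or disagreed.

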